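# Shim a rocking pouring slab

## Robot

A 6-joint arm with a two-finger parallel gripper is mounted at the origin on a cart in front of the work surface, level with it; the furniture and walls round the work are solid. World frame = base frame: x ahead of the robot, y to its left, z up, the work surface at z = 0. Lengths are in mm, angles in rad, forces in N, time in s.
With the tool pointing down it reaches from about 300 to 850 mm from the base axis. Payload 5.4 kg.
Tool frame: the origin (TCP) lies midway between the tips of the shut fingers; the grasp point (between the pads) lies 19 mm behind it; y points along the fingers, z is the direction in which the jaws open and shut, and the axes are right-handed (so a half turn about y gives the same grasp; the last joint's range is limited). The gripper opens to 85 mm and grips with 20 to 120 N. Pads are 22 mm wide; open, the fingers measure 114 mm over their backs; the gripper's body (76 mm by 85 mm) begins 54 mm behind the grasp point. The pads swing forward as they close: fully open they stand 13 mm farther back than shut.
Start: joints at [-1.4, 0.158, 1.597, -0, 1.386, -0.21], TCP at [213.682, -533.804, 231.299] pointing down, gripper open.
Joint ranges: [-2.91, 2.91], [-0.94, 2.29], [0.18, 2.7], [-1.29, 4.43], [0.17, 2.64], [-3, 3]. Speed limits (rad/s): [2.57, 2.57, 3.14, 3.14, 3.14, 3.14].

## Interface

Orientations are given as a unit quaternion [x, y, z, w].
In Python, from rig import robot, imaging gives the robot as it stands.
- The arm moves only by the tool arm_command, never from a script. Its argument "moves" is a list of rows, each a list of 6 numbers: the shift along the tool's x, y, z in mm, then the turn, a rotation vector about the tool's x, y, z in degrees. A call has 1 to 20 rows; each row is the pose to reach, as a shift and turn from the pose commanded when the call began, along the tool's axes at that moment; what a row does not reach only later rows make up. A row lasts 1/12 s, in which the tool goes at most 41.7 mm and 7.16 degrees, less where a joint would pass 70% of its speed; a pose out of reach is approached as far as the arm can. A call with a gripper value outside its range is refused whole. "gripper" is the finger opening in mm, from 0 to 85.4, set as the call begins (left out, the last holds). The fingers move at their own pace and stop on an object; "force" is the grip in N (left out, the last holds). Time passes only in rows, so rows that repeat a pose let the fingers close. It gives the time, the measured TCP pose, the force and the opening at its end, in the units of the state.
- robot.get_state(): the state, without advancing time (a new reading comes with each control period).
- imaging.camera(name): name is "scene" or "top"; returns a dict with "image" (480x640x3 uint8, red, green, blue), "z_map" (480x640 float32, mm along the optical axis (not along the pixel's ray), 0 where there is no reading), "camera_matrix" (3x3 intrinsics, pixels), "eye" and "rotation" of the camera in the world. Camera axes: x right, y down, z forward; pixel columns grow to the right and rows downward; lengths in mm; the calibration is good to about 2 mm. A picture is of the moment at which its call begins.
- robot.close_job(): hands the job in, once; it reports no verdict.
The state is a dict: "clock": time; "joints": joint angles; "dq": joint speeds; "tau": joint torques, N m; "tool_pos": TCP position; "ee_rot": TCP orientation; "ft_force": force on the tool from outside, world axes, zero at the start; "ft_torque": the same for the moment, N m; "grip_width": finger opening in mm.
Only numpy, scipy, OpenCV 4.12 (cv2) and the standard library are available. Lean on these libraries where they do the work, as an engineer would, in place of code of your own. Each camera call takes 0.05 s, during which the arm holds its last target. There are 200 camera calls.

## Task

The stone pouring slab stands on only three of its feet: the one at its front right corner is seized short and hangs clear of the bench. Take the orange wedge shim, lay it flat on the bench and push it thin end first under that foot until it jams tight by itself, without lifting the slab off its other feet or shoving it along; then let go and press down gently on the slab above that foot, to check that the corner no longer rocks. Do not rock the slab before it is shimmed, leave the flask and dishes standing on it, and do not disturb the dropper bottle and tape roll.

Things in the scene. Friction and masses are not known exactly. Their poses are not given: they have to be found in the camera images.
- slab: pale marble slab on four levelling feet, 2.2 kg; stone 200 (x) x 260 (y) x 16 mm, top 34 mm above the bench. Origin: on the bench under the centre of the stone; x axis away from the robot (front side at x = -100 mm), y left, z up. Feet: black rubber discs, 30 mm diameter, 6 mm thick, on steel stems; three stand on the bench at (-75, 85), (55, -105), (75, 105) mm, so it stands level
- corner_top (a point): point on the slab's top over the middle of the seized foot, which is at (-75, -105) mm from the slab's origin (front right) and hangs 3 to 11 mm clear of the bench, each time different and not measured. Unshimmed, 5 N down here rocks the slab. With the shim jammed, about 9 N of push on it starts to shove the slab along or lift it. Stone's underside 18 mm above the bench; axes as the slab's
- shim_mid (a point): orange smooth plastic wedge shim, 110 x 32 mm, 70 g, flat underside on the bench. Point: midway along and across it, 8 mm above its underside; x axis to the thin tip (55 mm away), z up. 2 mm thick at the tip, rising 1 in 7 to 16 mm, reached 12 mm before the tail end; that part is level. Sides and tail are upright. Wedging up with 1 N takes 1 to 2 N of push; it stays where it has jammed
- flask_mid (a point): conical flask with foil cap, 80 mm in diameter, 196 mm tall, standing on the far left of the slab; the point is at its centre. To be left alone
- dishes_mid (a point): stack of culture dishes, 60 mm in diameter, 45 mm tall, standing on the far right of the slab; the point is at its centre. To be left alone
- dropper_mid (a point): small white dropper bottle with blue cap, 36 mm in diameter, 75 mm tall, standing on the bench; the point is at its centre. To be left alone
- tape_mid (a point): roll of tape lying flat on the bench, 98 mm in diameter, 25 mm high; the point is at its centre. To be left alone

How it is judged (in metres and radians):
On the way, in this order (a step that is already met when the one before it is completed fails the run):
1. the shim is jammed under the seized foot: it presses on it with more than 2 N while the slab is still level (contact force between shim and seized_foot above 2 N and angle between slab's own z axis and vertical below 0.006 rad and angle between shim_mid's own z axis and vertical below 0.06 rad), for 0.3 s.
2. with the shim let go, the slab is pressed down with more than 2.5 N above the seized foot and does not rock (contact force between any of the fingers, the arm and slab above 2.5 N and contact force between each of the arm, the fingers and shim below 0.1 N and horizontal distance between the grasp point and corner_top below 0.045 m and angle between slab's own z axis and vertical below 0.006 rad), for 0.2 s.
At the end, for the whole second after the job is handed in: The shim lies flat on the bench, at rest and let go, jammed under the seized foot and pressing on it with more than 2 N; the slab is level within 0.006 rad (the corner not lifted by more than about 1 mm), at rest, and within 3 mm of where it stood (all of step 1 and linear speed of each of shim, slab below 0.01 m/s and distance of slab from where it was at the start of the episode below 0.003 m); the robot touches nothing.
It fails at once if the slab is rocked or lifted by more than 0.010 rad (angle between slab's own z axis and vertical above 0.01 rad).
It fails at once if the slab is shoved more than 5 mm along (distance of slab from where it was at the start of the episode above 0.005 m).
It fails at once if the slab is pressed with more than 35 N (contact force between any of the fingers, the arm and slab above 35 N).
It fails at once if the flask or the dishes are shifted by more than 20 mm (distance of any of flask_mid, dishes_mid from where it was at the start of the episode above 0.02 m).
It fails at once if the dropper bottle or the tape roll is shifted by more than 15 mm (distance of any of dropper_mid, tape_mid from where it was at the start of the episode above 0.015 m).
It also fails if it takes over 61 s, if anything falls off the work surface, if the arm or the gripper's body presses on something with over 40 N, if the wrist force passes 120 N, or if a joint passes its speed limit or range.

## Working session

There is one attempt and no reset: what is moved stays moved. The work goes in short steps, Python scripts to look and compute and a tool call to move; the robot and the scene stay as the last step left them, time stands still between calls to the robot, and variables do not carry over. Pictures are saved under pics/ and viewed, about 8 in all and at most 12, crops included, and the job is handed in when it is done.

Besides the shell and the picture viewer there is one more tool, called after "Call:" by a JSON object that holds its "op" and its "data", one argument or row to a line. arm_command: Moves the arm, as the interface text tells. Its arguments: {"type":"object","properties":{"moves":{"type":"array"},"gripper":{"type":"number"},"force":{"type":"number"}},"required":["moves"]}

```bash
mkdir -p pics; cat > h.py <<'E'
from rig import robot, imaging
import numpy as np, cv2
from scipy.spatial.transform import Rotation as R
def cam(n,f=None):
    c=imaging.camera(n)
    if f: cv2.imwrite('pics/'+f,c['image'][:,:,::-1])
    K=np.array(c['camera_matrix']);v,u=np.mgrid[:480,:640];z=c['z_map']
    p=np.stack([(u-K[0,2])/K[0,0]*z,(v-K[1,2])/K[1,1]*z,z],-1)
    Rm=np.array(c['rotation']);
    if Rm.shape!=(3,3): Rm=R.from_quat(Rm).as_matrix()
    c['xyz']=p@Rm.T+np.array(c['eye']);c['xyz'][z==0]=np.nan
    return c
def totool(d):
    return R.from_quat(robot.get_state()['ee_rot']).as_matrix().T@np.array(d)
E
python3 - <<'E'
from h import *
s=robot.get_state();print(s);print(R.from_quat(s['ee_rot']).as_matrix().round(3))
for n in('scene','top'):
    c=cam(n,n+'0.png');print(n,c['eye'],c['rotation'],c['camera_matrix'])
    np.save(n+'.npy',c['xyz'])
E
```

```text
{'clock': 0.0, 'joints': array([-1.40011456e+00,  1.59081267e-01,  1.59822347e+00,  4.13794185e-05,
        1.38623515e+00, -2.10112164e-01]), 'dq': array([-0.00025049,  0.00207307, -0.00025519, -0.00058123, -0.0007578 ,
        0.00230913]), 'tau': array([ 1.75947564e-03, -3.96000159e+01, -3.31428337e+01, -1.73781709e-04,
        8.20597052e-03,  3.01607929e-05]), 'tool_pos': array([ 213.58368386, -533.20843417,  230.30320993]), 'ee_rot': array([-0.13378838,  0.695017  , -0.69364094,  0.13384428]), 'ft_force': array([-0.73923274, -0.11513562,  1.02412608]), 'ft_torque': array([-0.00698798, -0.05751684,  0.04047998]), 'grip_width': 85.43314257506007}
[[-0.928 -0.     0.372]
 [-0.372  0.002 -0.928]
 [-0.    -1.    -0.002]]
scene [-83.46114611 556.43836535 883.04095072] [-0.40987848  0.8299579  -0.33743062  0.17120189] [[456.369515     0.         318.89775276]
 [  0.         456.369515   241.55801575]
 [  0.           0.           1.        ]]
top [ 317.29245542   94.83918936 1354.56309843] [-0.69741652  0.71130388 -0.06498465  0.05860028] [[582.62589034   0.         332.83531566]
 [  0.         582.62589034 245.89622848]
 [  0.           0.           1.        ]]
```

View pics/scene0.png

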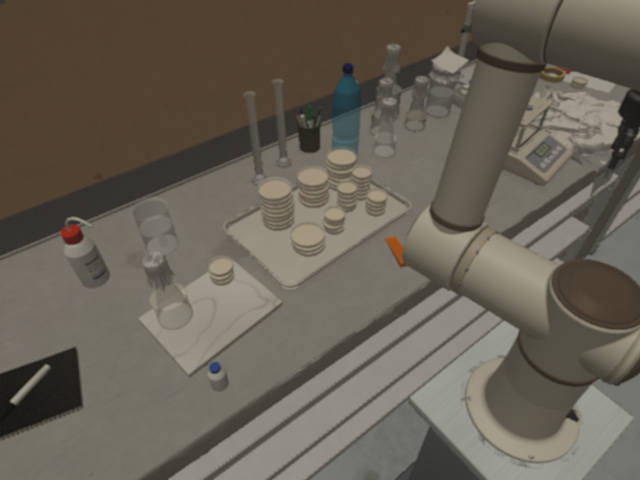

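View pics/top0.png

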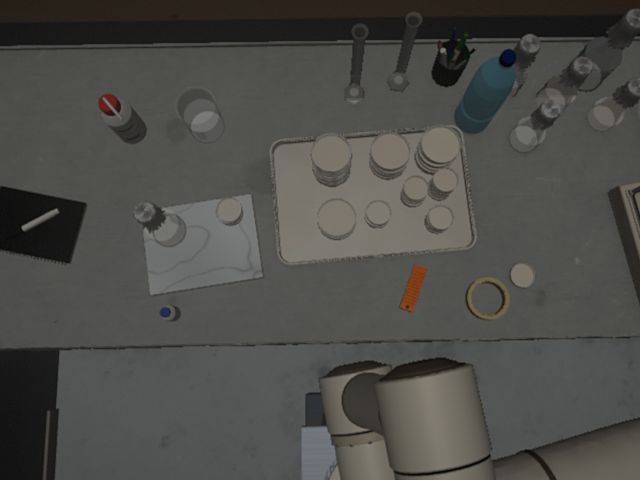

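```bash
python3 - <<'E'
from h import *
c=np.load('top.npy');im=cv2.imread('pics/top0.png')
for n,(u,v) in dict(slabFR=(260,276),slabFL=(151,291),slabBR=(251,198),slabBL=(146,206),dish=(230,208),drop=(168,312),tape=(488,280),tape2=(488,317),edge=(300,340),edge2=(150,345),sh=(420,268),sh2=(406,307),traycorner=(285,262)).items(): print(n,c[v,u].round(1))
hsv=cv2.cvtColor(im,cv2.COLOR_BGR2HSV)
m=cv2.inRange(hsv,(3,180,100),(18,255,255));m[:240]=0;m[330:]=0;m[:,:380]=0
p=c[m>0];print(len(p),p.mean(0));r=cv2.minAreaRect(p[:,:2].astype(np.float32));print(r,cv2.boxPoints(r))
ax=np.linalg.svd(p[:,:2]-p[:,:2].mean(0),full_matrices=False)[2][0];t=(p[:,:2]-p[:,:2].mean(0))@ax;print(ax,np.polyfit(t,p[:,2],1),[(int(a),p[abs(t-a)<5,2].mean().round(1)) for a in range(-50,51,10)])
# slab top
z=c[:,:,2];s=(abs(z-34)<5);s[:,:130]=0;s[:,275:]=0;s[:190]=0;s[300:]=0
s=cv2.morphologyEx(s.astype(np.uint8),cv2.MORPH_OPEN,np.ones((5,5)))
q=c[s>0];print(len(q),cv2.boxPoints(cv2.minAreaRect(q[:,:2].astype(np.float32))),q[:,2].mean())
a=cv2.resize(im[250:330,380:520],None,fx=5.6,fy=5.6,interpolation=cv2.INTER_CUBIC)
cv2.imwrite('pics/crop.png',np.clip(a*1.6,0,255))
E
```

```text
slabFR [484.3 248.   32.8]
slabFL [454.7 494.2  34.9]
slabBR [667.9 269.2  33.4]
slabBL [605.2 453.2 222.3]
dish [634.1 310.5  76.8]
drop [403.8 443.3  75.9]
tape [ 466.3 -275.6   21.2]
tape2 [ 381.4 -268.5   26.4]
edge [338.9 159.9  -0.8]
edge2 [334.5 503.3  -1.3]
sh [ 499.9 -123.3    0.9]
sh2 [nan nan nan]
traycorner [517.2 191.7  21.2]
583 [nan nan nan]
((nan, nan), (0.0, 0.0), 0.0) [[nan nan]
 [nan nan]
 [nan nan]
 [nan nan]]Traceback (most recent call last):
  File "<stdin>", line 7, in <module>
    u, s, vh = gufunc(a, signature=signature)
               ~~~~~~^^^^^^^^^^^^^^^^^^^^^^^^
    raise LinAlgError("SVD did not converge")
numpy.linalg.LinAlgError: SVD did not converge
```

```bash
python3 - <<'E'
from h import *
c=np.load('top.npy');im=cv2.imread('pics/top0.png')
a=cv2.resize(im[250:330,380:520],None,fx=5.6,fy=5.6,interpolation=cv2.INTER_CUBIC)
cv2.imwrite('pics/crop.png',np.clip(a*1.6,0,255))
hsv=cv2.cvtColor(im,cv2.COLOR_BGR2HSV)
m=cv2.inRange(hsv,(3,180,100),(18,255,255));m[:240]=0;m[330:]=0;m[:,:380]=0
p=c[m>0];p=p[~np.isnan(p[:,0])];print(len(p),p.mean(0));r=cv2.minAreaRect(p[:,:2].astype(np.float32));print(r,cv2.boxPoints(r))
ax=np.linalg.svd(p[:,:2]-p[:,:2].mean(0),full_matrices=False)[2][0];t=(p[:,:2]-p[:,:2].mean(0))@ax;print(ax,np.polyfit(t,p[:,2],1),[(int(a),p[abs(t-a)<5,2].mean().round(1)) for a in range(-50,51,10)])
z=c[:,:,2];s=(abs(z-34)<6);s[:,:130]=0;s[:,275:]=0;s[:190]=0;s[300:]=0
s=cv2.morphologyEx(s.astype(np.uint8),cv2.MORPH_OPEN,np.ones((5,5)))
q=c[(s>0)&~np.isnan(z)];print(len(q),cv2.boxPoints(cv2.minAreaRect(q[:,:2].astype(np.float32))),q[:,2].mean())
E
```

```text
581 [ 453.22736175 -103.58263736   10.35650819]
((453.73419189453125, -103.56168365478516), (30.251590728759766, 108.0135269165039), 67.8381118774414) [[ 398.01154   -97.19733 ]
 [ 498.04523  -137.9427  ]
 [ 509.45685  -109.92604 ]
 [ 409.42316   -69.180664]]
[-0.92660693  0.37603137] [ 0.14160274 10.35650819] [(-50, np.float64(2.5)), (-40, np.float64(4.7)), (-30, np.float64(6.7)), (-20, np.float64(7.1)), (-10, np.float64(9.2)), (0, np.float64(10.4)), (10, np.float64(12.4)), (20, np.float64(13.4)), (30, np.float64(14.3)), (40, np.float64(16.6)), (50, np.float64(16.1))]
6510 [[445.38937 499.2853 ]
 [482.56076 240.91187]
 [681.7877  269.57407]
 [644.61633 527.9475 ]] 34.040585860860155[ WARN:0@0.090] global loadsave.cpp:1063 imwrite_ Unsupported depth image for selected encoder is fallbacked to CV_8U.
```

View pics/crop.png

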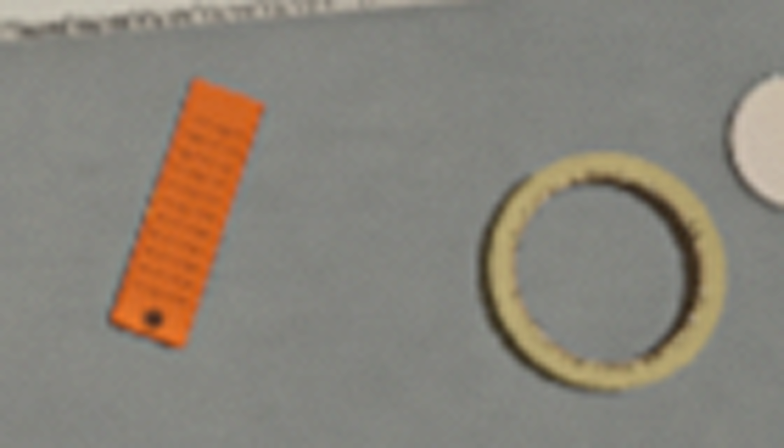

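Call:
{"op": "arm_command", "data": {
  "moves": [
    [-357.5,130,-334,0,44,0],
    [-357.5,130,-334,0,44,0],
    [-357.5,130,-334,0,44,0],
    [-357.5,130,-334,0,44,0],
    [-357.5,130,-334,0,44,0],
    [-357.5,130,-334,0,44,0],
    [-357.5,130,-334,0,44,0],
    [-357.5,130,-334,0,44,0],
    [-357.5,130,-334,0,44,0],
    [-357.5,130,-334,0,44,0],
    [-357.5,130,-334,0,44,0],
    [-357.5,130,-334,0,44,0],
    [-357.5,130,-334,0,44,0],
    [-357.5,130,-334,0,44,0],
    [-357.5,130,-334,0,44,0],
    [-357.5,130,-334,0,44,0],
    [-357.5,130,-334,0,44,0],
    [-357.5,130,-334,0,44,0]
  ],
  "gripper": 85
}}

```text
clock: 1.6
tool_pos: [421.4, -92.1, 101.7]
ee_rot: [-0.137, -0.694, 0.694, 0.136]
ft_force: [0.0, 0.2, 0.0]
grip_width: 85.0
```

```bash
python3 - <<'E'
from h import *
s=robot.get_state();print(s['clock'],s['tool_pos'],s['ft_force'],R.from_quat(s['ee_rot']).as_matrix().round(3),s['joints'])
print(totool(np.array([421.3,-90.3,2])-s['tool_pos']).round(1))
E
```

```text
1.6 [421.44221859 -92.09178549 101.72562601] [0.02048703 0.18954837 0.02622935] [[-0.925  0.001 -0.379]
 [ 0.379 -0.001 -0.925]
 [-0.001 -1.     0.   ]] [-4.96682559e-01 -7.35274344e-02  2.10962074e+00 -1.54217906e-04
  1.10461836e+00  1.46343536e+00]
[ 0.9 99.7 -1.6]
```

Orientation matches; descend, then grip.

Call:
{"op": "arm_command", "data": {
  "moves": [
    [1,40,-1.5,0,0,0],
    [1,80,-1.5,0,0,0],
    [1,92,-1.5,0,0,0],
    [1,100,-1.5,0,0,0],
    [1,100,-1.5,0,0,0],
    [1,100,-1.5,0,0,0]
  ]
}}

```text
clock: 2.1
tool_pos: [421.8, -89.9, 2.1]
ee_rot: [-0.137, -0.694, 0.694, 0.136]
ft_force: [0.1, 0.0, -0.2]
grip_width: 85.2
```

Call:
{"op": "arm_command", "data": {
  "moves": [
    [0,0,0,0,0,0],
    [0,0,0,0,0,0],
    [0,0,0,0,0,0],
    [0,0,0,0,0,0],
    [0,0,0,0,0,0],
    [0,0,0,0,0,0],
    [0,0,0,0,0,0],
    [0,0,0,0,0,0]
  ],
  "gripper": 20,
  "force": 35
}}

```text
clock: 2.77
tool_pos: [421.7, -89.4, 2.0]
ee_rot: [-0.136, -0.694, 0.694, 0.136]
ft_force: [-1.6, -0.2, 5.5]
grip_width: 31.0
```

```bash
python3 - <<'E'
from h import *
s=robot.get_state();print(s['tool_pos'],s['ft_force'],s['grip_width'])
c=cam('scene');a=c['image'][200:300,350:470,::-1];cv2.imwrite('pics/g1.png',cv2.resize(a,None,fx=5,fy=5,interpolation=cv2.INTER_CUBIC))
E
```

```text
[421.67763999 -89.42002629   2.00712012] [-1.64266143 -0.16102059  5.49633256] 30.9934509191236
```

View pics/g1.png

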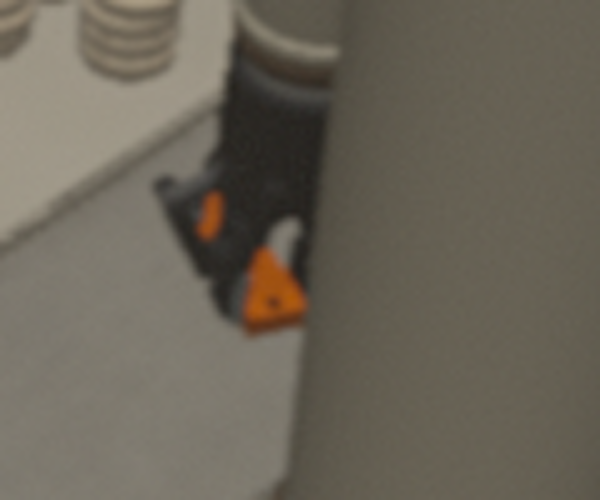

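Call:
{"op": "arm_command", "data": {
  "moves": [
    [0,-15,0,0,0,0],
    [0,-50,0,0,0,0],
    [185,-50,-290,0,-30.5,0],
    [185,-50,-290,0,-30.5,0],
    [185,-50,-290,0,-30.5,0],
    [185,-50,-290,0,-30.5,0],
    [185,-50,-290,0,-30.5,0],
    [185,-50,-290,0,-30.5,0],
    [185,-50,-290,0,-30.5,0],
    [185,-50,-290,0,-30.5,0],
    [185,-50,-290,0,-30.5,0],
    [185,-50,-290,0,-30.5,0],
    [185,-50,-290,0,-30.5,0],
    [185,-50,-290,0,-30.5,0],
    [185,-50,-290,0,-30.5,0]
  ]
}}

```text
clock: 4.07
tool_pos: [359.5, 248.1, 51.1]
ee_rot: [0.051, -0.705, 0.705, -0.05]
ft_force: [0.1, 1.0, -0.7]
grip_width: 30.9
```

```bash
python3 - <<'E'
from h import *
s=robot.get_state();print(s['tool_pos'],s['ft_force'],s['grip_width'],R.from_quat(s['ee_rot']).as_matrix().round(3),s['joints'])
c=cam('top');im=c['image'][:,:,::-1];a=im[170:350,130:330];cv2.imwrite('pics/t2.png',cv2.resize(a,None,fx=3.3,fy=3.3,interpolation=cv2.INTER_CUBIC))
m=cv2.inRange(cv2.cvtColor(np.ascontiguousarray(im),cv2.COLOR_BGR2HSV),(3,180,80),(18,255,255));m[:230]=0;m[345:]=0
p=c['xyz'][m>0];p=p[~np.isnan(p[:,0])];print(len(p),cv2.boxPoints(cv2.minAreaRect(p[:,:2].astype(np.float32))),p[:,2].min(),p[:,2].max())
E
```

```text
[359.48960407 248.12727142  51.12779253] [ 0.10452077  1.00388872 -0.6659918 ] 30.919063421127913 [[-0.99  -0.     0.143]
 [-0.143 -0.    -0.99 ]
 [ 0.    -1.     0.   ]] [ 3.26219904e-01  3.68554288e-02  2.12020188e+00 -2.45705358e-04
  9.84988523e-01  1.75390728e+00]
26 [[435.70505 273.71286]
 [438.9277  253.30666]
 [448.452   254.81082]
 [445.22934 275.21704]] 47.95116910225306 60.58933111340116
```

View pics/t2.png

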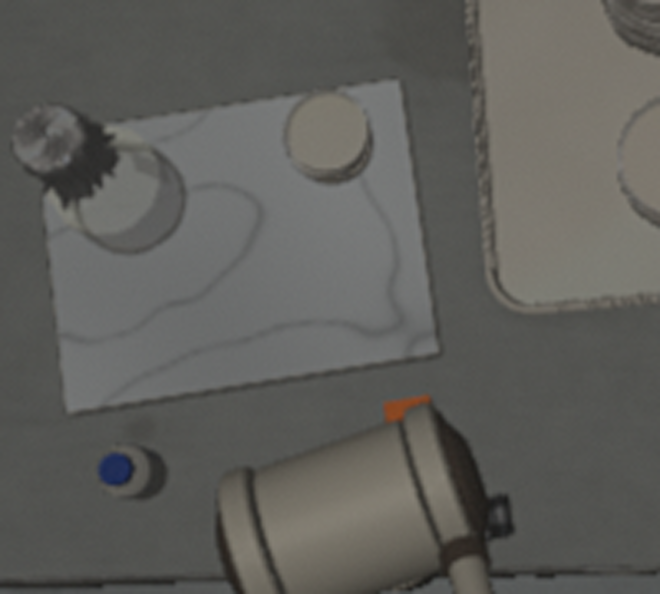

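Call:
{"op": "arm_command", "data": {
  "moves": [
    [0,30,0,0,0,0],
    [0,44,0,0,0,0],
    [0,48,0,0,0,0],
    [0,49,0,0,0,0],
    [0,49,0,0,0,0],
    [0,49,0,0,0,0]
  ]
}}

```text
clock: 4.62
tool_pos: [359.9, 249.0, 2.8]
ee_rot: [-0.051, 0.705, -0.705, 0.051]
ft_force: [-0.3, -0.2, -0.3]
grip_width: 31.0
```

Call:
{"op": "arm_command", "data": {
  "moves": [
    [-12,0,0,0,0,0],
    [-24,0,0,0,0,0],
    [-34,0,0,0,0,0],
    [-38,0,0,0,0,0],
    [-38,0,0,0,0,0],
    [-38,0,0,0,0,0]
  ]
}}

```text
clock: 5.12
tool_pos: [396.7, 254.7, 2.3]
ee_rot: [0.051, -0.705, 0.705, -0.051]
ft_force: [-0.3, -0.5, -0.8]
grip_width: 30.6
```

Call:
{"op": "arm_command", "data": {
  "moves": [
    [-2.5,0,0,0,0,0],
    [-5,0,0,0,0,0],
    [-5,0,0,0,0,0]
  ]
}}

```text
clock: 5.37
tool_pos: [402.0, 255.6, 2.4]
ee_rot: [-0.051, 0.705, -0.705, 0.051]
ft_force: [-0.0, -0.0, -0.5]
grip_width: 31.1
```

Call:
{"op": "arm_command", "data": {
  "moves": [
    [-1,0,0,0,0,0],
    [-2,0,0,0,0,0],
    [-2,0,0,0,0,0]
  ]
}}

```text
clock: 5.62
tool_pos: [403.9, 255.8, 2.3]
ee_rot: [0.051, -0.705, 0.705, -0.051]
ft_force: [0.7, 0.3, -1.0]
grip_width: 31.2
```

Call:
{"op": "arm_command", "data": {
  "moves": [
    [-1,0,0,0,0,0],
    [-2,0,0,0,0,0],
    [-2,0,0,0,0,0]
  ]
}}

```text
clock: 5.87
tool_pos: [406.0, 256.1, 2.4]
ee_rot: [-0.051, 0.705, -0.705, 0.051]
ft_force: [-0.3, -0.4, 0.1]
grip_width: 30.9
```

Call:
{"op": "arm_command", "data": {
  "moves": [
    [-1,0,0,0,0,0],
    [-2,0,0,0,0,0],
    [-2,0,0,0,0,0]
  ]
}}

```text
clock: 6.12
tool_pos: [408.0, 256.4, 2.3]
ee_rot: [-0.051, 0.705, -0.705, 0.051]
ft_force: [-0.1, 0.4, -1.0]
grip_width: 31.1
```

Call:
{"op": "arm_command", "data": {
  "moves": [
    [-1,0,0,0,0,0],
    [-2,0,0,0,0,0],
    [-2,0,0,0,0,0]
  ]
}}

```text
clock: 6.37
tool_pos: [410.0, 256.7, 2.4]
ee_rot: [-0.051, 0.705, -0.705, 0.051]
ft_force: [0.2, -0.4, -1.2]
grip_width: 30.9
```

```bash
python3 - <<'E'
from h import *
c=cam('scene');im=c['image'][:,:,::-1];a=im[270:400,150:330];cv2.imwrite('pics/s3.png',cv2.resize(a,None,fx=4.4,fy=4.4,interpolation=cv2.INTER_CUBIC))
E
```

```text
(no output)
```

View pics/s3.png

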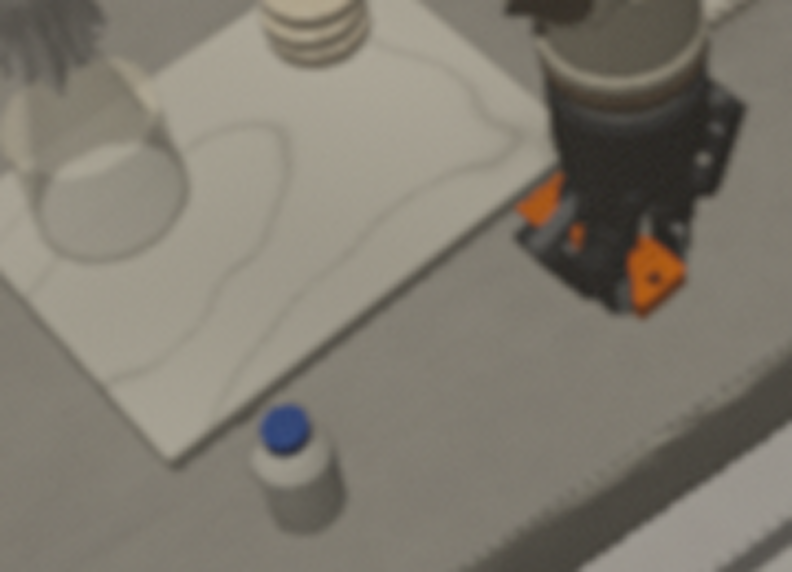

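The shim (tail hole at about 655,280 in the crop) is running squarely under the slab's front-right corner, and nothing else has been touched. Continuing in 2 mm steps.

Call:
{"op": "arm_command", "data": {
  "moves": [
    [-1,0,0,0,0,0],
    [-2,0,0,0,0,0],
    [-2,0,0,0,0,0]
  ]
}}

```text
clock: 6.67
tool_pos: [412.0, 257.0, 2.4]
ee_rot: [-0.051, 0.705, -0.705, 0.051]
ft_force: [0.2, -0.5, -0.1]
grip_width: 31.1
```

Call:
{"op": "arm_command", "data": {
  "moves": [
    [-1,0,0,0,0,0],
    [-2,0,0,0,0,0],
    [-2,0,0,0,0,0]
  ]
}}

```text
clock: 6.92
tool_pos: [414.0, 257.3, 2.4]
ee_rot: [-0.051, 0.705, -0.705, 0.051]
ft_force: [0.1, -0.5, -0.8]
grip_width: 30.8
```

Call:
{"op": "arm_command", "data": {
  "moves": [
    [-1,0,0,0,0,0],
    [-2,0,0,0,0,0],
    [-2,0,0,0,0,0]
  ]
}}

```text
clock: 7.17
tool_pos: [415.9, 257.6, 2.4]
ee_rot: [-0.051, 0.705, -0.705, 0.051]
ft_force: [0.0, 0.4, -0.3]
grip_width: 30.9
```

Call:
{"op": "arm_command", "data": {
  "moves": [
    [-1,0,0,0,0,0],
    [-2,0,0,0,0,0],
    [-2,0,0,0,0,0]
  ]
}}

```text
clock: 7.42
tool_pos: [417.9, 257.9, 2.4]
ee_rot: [-0.051, 0.705, -0.705, 0.051]
ft_force: [-0.2, 0.1, 0.3]
grip_width: 30.9
```

Call:
{"op": "arm_command", "data": {
  "moves": [
    [-1,0,0,0,0,0],
    [-2,0,0,0,0,0],
    [-2,0,0,0,0,0]
  ]
}}

```text
clock: 7.67
tool_pos: [419.9, 258.1, 2.4]
ee_rot: [-0.051, 0.705, -0.705, 0.051]
ft_force: [0.8, 0.6, -0.2]
grip_width: 30.9
```

Call:
{"op": "arm_command", "data": {
  "moves": [
    [-1,0,0,0,0,0],
    [-2,0,0,0,0,0],
    [-2,0,0,0,0,0]
  ]
}}

```text
clock: 7.92
tool_pos: [421.8, 258.4, 2.4]
ee_rot: [-0.051, 0.705, -0.705, 0.051]
ft_force: [1.2, -0.4, -1.0]
grip_width: 31.0
```

Call:
{"op": "arm_command", "data": {
  "moves": [
    [-1,0,0,0,0,0],
    [-1,0,0,0,0,0],
    [-1,0,0,0,0,0]
  ]
}}

```text
clock: 8.17
tool_pos: [422.6, 258.6, 2.3]
ee_rot: [-0.051, 0.705, -0.705, 0.051]
ft_force: [0.9, -0.3, -0.1]
grip_width: 31.1
```

Call:
{"op": "arm_command", "data": {
  "moves": [
    [-1,0,0,0,0,0],
    [-1,0,0,0,0,0],
    [-1,0,0,0,0,0]
  ]
}}

```text
clock: 8.42
tool_pos: [423.6, 258.7, 2.3]
ee_rot: [0.051, -0.705, 0.705, -0.051]
ft_force: [-1.4, -0.0, -0.6]
grip_width: 30.9
```

Call:
{"op": "arm_command", "data": {
  "moves": [
    [-1,0,0,0,0,0],
    [-1,0,0,0,0,0],
    [-1,0,0,0,0,0]
  ]
}}

```text
clock: 8.67
tool_pos: [424.5, 258.8, 2.2]
ee_rot: [0.051, -0.705, 0.705, -0.051]
ft_force: [0.5, 0.1, -1.4]
grip_width: 31.3
```

Call:
{"op": "arm_command", "data": {
  "moves": [
    [-1,0,0,0,0,0],
    [-1,0,0,0,0,0],
    [-1,0,0,0,0,0]
  ]
}}

```text
clock: 8.92
tool_pos: [425.5, 259.0, 2.2]
ee_rot: [0.051, -0.705, 0.705, -0.051]
ft_force: [0.5, 0.8, -1.8]
grip_width: 31.0
```

Call:
{"op": "arm_command", "data": {
  "moves": [
    [0,0,0,0,0,0],
    [0,0,0,0,0,0],
    [0,0,0,0,0,0],
    [0,0,0,0,0,0],
    [0,0,0,0,0,0],
    [25,-1,0,0,0,0],
    [50,-2,0,0,0,0],
    [50,-3,0,0,0,0],
    [50,-3,0,0,0,0]
  ],
  "gripper": 65
}}

```text
clock: 9.67
tool_pos: [375.0, 251.7, 5.1]
ee_rot: [0.052, -0.705, 0.705, -0.051]
ft_force: [0.5, 0.4, 0.3]
grip_width: 65.2
```

Call:
{"op": "arm_command", "data": {
  "moves": [
    [0,0,0,0,0,0],
    [0,0,0,0,0,0],
    [0,0,0,0,0,0],
    [0,0,0,0,0,0],
    [0,0,0,0,0,0],
    [0,0,0,0,0,0],
    [0,0,0,0,0,0],
    [0,0,0,0,0,0],
    [0,0,0,0,0,0]
  ],
  "gripper": 3
}}

```text
clock: 10.42
tool_pos: [376.1, 251.8, 5.3]
ee_rot: [-0.051, 0.705, -0.705, 0.051]
ft_force: [-0.5, -0.6, 0.1]
grip_width: 2.7
```

```bash
python3 - <<'E'
from h import *
s=robot.get_state();print(s['tool_pos'],s['ft_force'],s['grip_width'])
c=cam('scene');im=c['image'][:,:,::-1];a=im[270:400,150:330];cv2.imwrite('pics/s4.png',cv2.resize(a,None,fx=4.4,fy=4.4,interpolation=cv2.INTER_CUBIC))
m=cv2.inRange(cv2.cvtColor(np.ascontiguousarray(im),cv2.COLOR_BGR2HSV),(3,180,80),(18,255,255));m[:270]=0;m[:,:200]=0;m[:,330:]=0
p=c['xyz'][m>0];p=p[~np.isnan(p[:,0])];p=p[p[:,2]<20];print(len(p),cv2.boxPoints(cv2.minAreaRect(p[:,:2].astype(np.float32))))
E
```

```text
[376.089381   251.75790694   5.29745486] [-0.45303058 -0.57012465  0.1136798 ] 2.7267069482226107
221 [[405.6442  273.0539 ]
 [410.37833 242.06915]
 [488.08554 253.94196]
 [483.3514  284.9267 ]]
```

View pics/s4.png

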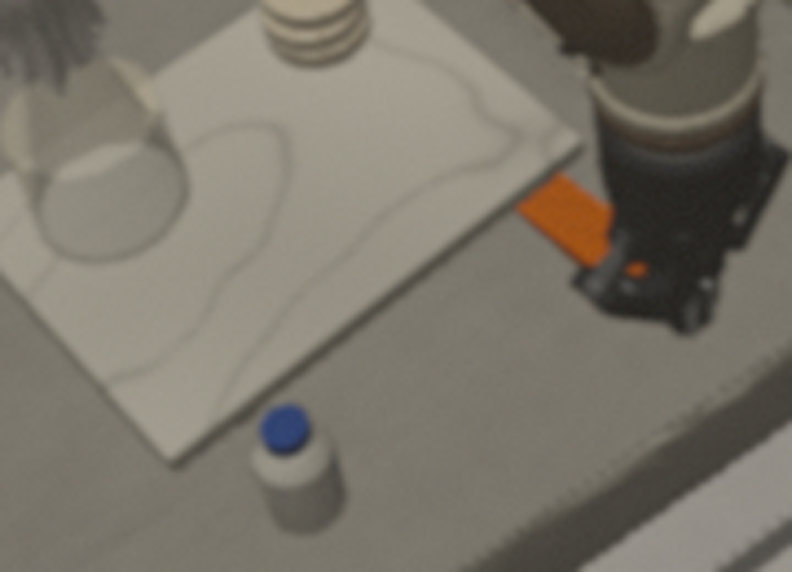

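Call:
{"op": "arm_command", "data": {
  "moves": [
    [-6,0,0,0,0,0],
    [-12,1,0,0,0,0],
    [-15,1,0,0,0,0],
    [-15,1,0,0,0,0]
  ]
}}

```text
clock: 10.8
tool_pos: [392.2, 254.1, 4.5]
ee_rot: [-0.051, 0.705, -0.705, 0.052]
ft_force: [-0.1, -0.4, 0.2]
grip_width: 3.0
```

Call:
{"op": "arm_command", "data": {
  "moves": [
    [-1,0,0,0,0,0],
    [-2,0,0,0,0,0],
    [-2,0,0,0,0,0]
  ]
}}

```text
clock: 11.05
tool_pos: [393.0, 254.2, 4.3]
ee_rot: [0.051, -0.705, 0.705, -0.051]
ft_force: [-0.1, -0.2, -0.2]
grip_width: 3.3
```

Call:
{"op": "arm_command", "data": {
  "moves": [
    [-1,0,0,0,0,0],
    [-2,0,0,0,0,0],
    [-2,0,0,0,0,0]
  ]
}}

```text
clock: 11.3
tool_pos: [395.1, 254.5, 4.4]
ee_rot: [-0.051, 0.705, -0.705, 0.051]
ft_force: [0.6, -0.2, 0.1]
grip_width: 3.1
```

Call:
{"op": "arm_command", "data": {
  "moves": [
    [-1,0,0,0,0,0],
    [-1,0,0,0,0,0],
    [-1,0,0,0,0,0]
  ]
}}

```text
clock: 11.55
tool_pos: [395.9, 254.7, 4.3]
ee_rot: [-0.051, 0.705, -0.705, 0.051]
ft_force: [-0.1, -1.1, -0.2]
grip_width: 2.9
```

Call:
{"op": "arm_command", "data": {
  "moves": [
    [-1,0,0,0,0,0],
    [-1,0,0,0,0,0],
    [-1,0,0,0,0,0]
  ]
}}

```text
clock: 11.8
tool_pos: [396.9, 254.8, 4.3]
ee_rot: [-0.051, 0.705, -0.705, 0.051]
ft_force: [-0.9, -0.3, -0.3]
grip_width: 3.1
```

Call:
{"op": "arm_command", "data": {
  "moves": [
    [-1,0,0,0,0,0],
    [-1,0,0,0,0,0],
    [-1,0,0,0,0,0]
  ]
}}

```text
clock: 12.05
tool_pos: [397.9, 254.9, 4.3]
ee_rot: [-0.051, 0.705, -0.705, 0.051]
ft_force: [0.6, -0.5, 0.3]
grip_width: 3.1
```

Call:
{"op": "arm_command", "data": {
  "moves": [
    [-1,0,0,0,0,0],
    [-1,0,0,0,0,0],
    [-1,0,0,0,0,0]
  ]
}}

```text
clock: 12.3
tool_pos: [398.9, 255.1, 4.3]
ee_rot: [-0.051, 0.705, -0.705, 0.051]
ft_force: [0.1, 0.9, -0.2]
grip_width: 2.7
```

Call:
{"op": "arm_command", "data": {
  "moves": [
    [-1,0,0,0,0,0],
    [-1,0,0,0,0,0],
    [-1,0,0,0,0,0]
  ]
}}

```text
clock: 12.55
tool_pos: [399.8, 255.2, 4.2]
ee_rot: [0.051, -0.705, 0.705, -0.051]
ft_force: [-1.0, -0.3, -0.1]
grip_width: 2.8
```

```bash
cat > f.py <<'E'
from h import *
F=[]
for i in range(8): imaging.camera('top');F.append(robot.get_state()['ft_force'])
s=robot.get_state();F=np.array(F);print(s['clock'],s['tool_pos'].round(2),F.mean(0).round(2),F.std(0).round(2),'push',-(F@[.99,.143,0]).mean().round(2))
E
python3 f.py
```

```text
12.95 [399.84 255.2    4.3 ] [-0.41  0.13 -0.38] [0.41 0.49 0.54] push 0.38
```

Call:
{"op": "arm_command", "data": {
  "moves": [
    [-1,0,0,0,0,0],
    [-1,0,0,0,0,0],
    [-1,0,0,0,0,0]
  ]
}}

```text
clock: 13.2
tool_pos: [400.4, 255.3, 4.2]
ee_rot: [0.052, -0.705, 0.705, -0.051]
ft_force: [-1.6, -0.7, 0.5]
grip_width: 2.8
```

Call:
{"op": "arm_command", "data": {
  "moves": [
    [-1,0,0,0,0,0],
    [-1,0,0,0,0,0],
    [-1,0,0,0,0,0]
  ]
}}

```text
clock: 13.45
tool_pos: [401.1, 255.4, 4.0]
ee_rot: [0.052, -0.705, 0.705, -0.051]
ft_force: [-3.7, -0.8, 1.7]
grip_width: 3.1
```

```bash
python3 f.py
```

```text
13.85 [401.32 255.39   4.04] [-4.63 -0.9   1.15] [0.31 0.58 0.62] push 4.71
```

Call:
{"op": "arm_command", "data": {
  "moves": [
    [-0.5,0,0,0,0,0],
    [-0.5,0,0,0,0,0],
    [-0.5,0,0,0,0,0],
    [-0.5,0,0,0,0,0]
  ]
}}

```text
clock: 14.18
tool_pos: [401.6, 255.4, 4.0]
ee_rot: [0.052, -0.705, 0.705, -0.051]
ft_force: [-5.9, 0.4, 1.4]
grip_width: 3.4
```

```bash
python3 f.py
```

```text
14.5833 [401.63 255.45   4.05] [-5.95 -1.07  1.71] [0.47 0.54 0.61] push 6.04
```

Call:
{"op": "arm_command", "data": {
  "moves": [
    [-0.3,0,0,0,0,0],
    [-0.3,0,0,0,0,0],
    [-0.3,0,0,0,0,0],
    [-0.3,0,0,0,0,0]
  ]
}}

```text
clock: 14.92
tool_pos: [401.7, 255.5, 4.1]
ee_rot: [0.052, -0.705, 0.705, -0.051]
ft_force: [-7.2, -1.8, 3.0]
grip_width: 2.9
```

```bash
python3 f.py
```

```text
15.3167 [401.65 255.45   4.02] [-6.87 -0.96  2.93] [0.34 0.3  0.42] push 6.93
```

Call:
{"op": "arm_command", "data": {
  "moves": [
    [5,0,0,0,0,0],
    [20,0,0,0,0,0],
    [20,-40,0,0,0,0],
    [20,-80,0,0,0,0],
    [-20,-80,0,0,0,0],
    [-60,-80,0,0,0,0],
    [-100,-80,0,0,0,0],
    [-104,-75,0,0,0,0],
    [-104,-50,0,0,0,0],
    [-104,-42,0,0,0,0],
    [-104,-42,0,0,0,0],
    [-104,-42,0,0,0,0]
  ]
}}

```text
clock: 16.32
tool_pos: [504.8, 270.5, 46.0]
ee_rot: [0.052, -0.705, 0.705, -0.051]
ft_force: [0.1, 0.2, -0.3]
grip_width: 3.0
```

```bash
python3 f.py; python3 - <<'E'
from h import *
c=cam('scene');im=c['image'][:,:,::-1];a=im[270:400,150:330];cv2.imwrite('pics/s5.png',cv2.resize(a,None,fx=4.4,fy=4.4,interpolation=cv2.INTER_CUBIC))
E
```

```text
16.7167 [505.8  270.81  46.91] [-0.08 -0.1   0.04] [0.63 0.4  0.45] push 0.09
```

View pics/s5.png

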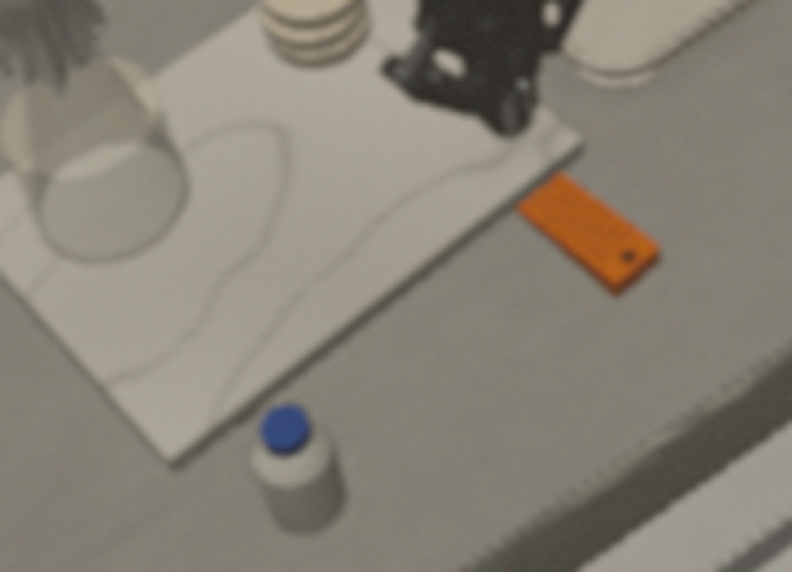

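The shim lies flat and aligned under the corner (tail hole at 628,257), and the slab has not moved. Now the press.

Call:
{"op": "arm_command", "data": {
  "moves": [
    [0,5,0,0,0,0],
    [0,9,0,0,0,0],
    [0,10,0,0,0,0],
    [0,10,0,0,0,0]
  ]
}}

```text
clock: 17.1
tool_pos: [504.8, 270.5, 35.4]
ee_rot: [0.052, -0.705, 0.705, -0.051]
ft_force: [0.2, 0.5, 0.5]
grip_width: 3.1
```

Call:
{"op": "arm_command", "data": {
  "moves": [
    [0,1,0,0,0,0],
    [0,1,0,0,0,0],
    [0,1,0,0,0,0]
  ]
}}

```text
clock: 17.35
tool_pos: [505.6, 270.7, 35.3]
ee_rot: [0.051, -0.705, 0.705, -0.051]
ft_force: [-0.7, -0.0, 0.4]
grip_width: 3.0
```

Call:
{"op": "arm_command", "data": {
  "moves": [
    [0,1,0,0,0,0],
    [0,1,0,0,0,0],
    [0,1,0,0,0,0]
  ]
}}

```text
clock: 17.6
tool_pos: [505.5, 270.7, 34.3]
ee_rot: [-0.051, 0.705, -0.705, 0.051]
ft_force: [-0.2, -0.1, 0.8]
grip_width: 3.0
```

Call:
{"op": "arm_command", "data": {
  "moves": [
    [0,0.7,0,0,0,0],
    [0,0.7,0,0,0,0],
    [0,0.7,0,0,0,0]
  ]
}}

```text
clock: 17.85
tool_pos: [505.6, 270.7, 34.2]
ee_rot: [0.051, -0.705, 0.705, -0.051]
ft_force: [-3.1, -0.7, 5.2]
grip_width: 3.0
```

```bash
python3 f.py
```

```text
18.25 [505.59 270.71  34.17] [-2.49 -0.65  5.17] [0.24 0.42 0.45] push 2.56
```

Call:
{"op": "arm_command", "data": {
  "moves": [
    [0,-2,0,0,0,0],
    [0,-30,0,0,0,0],
    [0,-70,0,0,0,0],
    [0,-110,0,0,0,0],
    [80,-120,0,0,0,0],
    [120,-120,0,0,0,0],
    [120,-120,0,0,0,0],
    [120,-120,0,0,0,0]
  ]
}}

```text
clock: 18.92
tool_pos: [379.1, 252.3, 151.2]
ee_rot: [0.055, -0.705, 0.706, -0.049]
ft_force: [-0.9, -0.5, -0.6]
grip_width: 3.2
```

```bash
python3 - <<'E'
from h import *
c=cam('top','t6.png');b=np.load('top.npy')
z=c['xyz'][:,:,2];zb=b[:,:,2]
u=slice(145,275)
def rect(x):
    z=x[:,:,2];s=(abs(z-34)<6);s[:,:130]=0;s[:,275:]=0;s[:190]=0;s[300:]=0
    s=cv2.morphologyEx(s.astype(np.uint8),cv2.MORPH_OPEN,np.ones((5,5)))
    q=x[(s>0)&~np.isnan(z)];A=np.c_[q[:,:2],np.ones(len(q))];f=np.linalg.lstsq(A,q[:,2],rcond=None)[0]
    return q[:,:2].mean(0).round(1),len(q),f.round(4),np.round(cv2.minAreaRect(q[:,:2].astype(np.float32))[0],1)
print(rect(b),rect(c['xyz']));s=robot.get_state();print(s['tool_pos'],s['ft_force'])
c=cam('scene');im=c['image'][:,:,::-1];a=im[230:400,120:330];cv2.imwrite('pics/s6.png',cv2.resize(a,None,fx=3.5,fy=3.5,interpolation=cv2.INTER_CUBIC))
E
```

```text
(array([545.9, 372.9]), 6510, array([ 1.0000e-04, -0.0000e+00,  3.4007e+01]), array([563.6, 384.4])) (array([548.2, 377.1]), 6486, array([-3.00000e-04, -2.00000e-04,  3.43008e+01]), array([562.9, 384.2]))
[382.91269313 252.83814272 152.39685224] [ 0.47998022 -0.07550353  0.20676085]
```

View pics/s6.png

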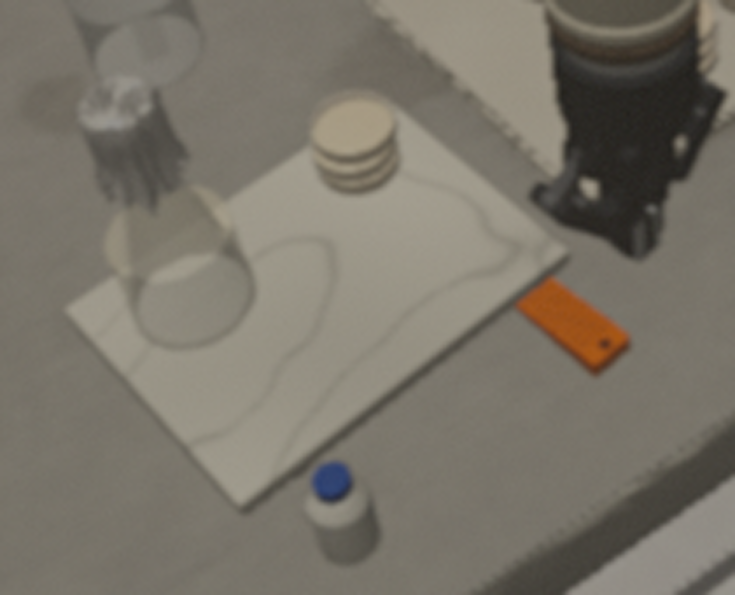

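```bash
python3 -c "
from rig import robot
print(robot.close_job())"
```

```text
the job is handed in; nothing more can be done
None
```

I jammed the shim under the seized foot, checked the corner with a light press and handed the job in; it gave no verdict.

**What I did:** I carried the shim by its tail to the front of the slab and slid it tip first under the foot until it was nearly in contact. Then I let go and pushed it from behind with the closed fingers to about 6.9 N, under the 9 N limit. After backing off, I pressed about 5.2 N on the slab above the foot for over 0.4 s. The corner did not sink; the fingertip height held at about 34.2 mm.

**Last checks:**
- **Slab:** the overhead camera put it within about 0.7 mm of where it started, level to about 0.0004 rad.
- **Shim:** it lies flat and straight under the corner.
- **Flask, dishes and dropper bottle:** they stand as before in the last picture.
- **Tape roll:** I did not look at it again after the start, but the arm stayed well clear of it.
- **Arm:** it is clear of everything.

**Not confirmed:** the force of the shim on the foot cannot be measured directly. From the 6.9 N push I estimate 3.5 to 7 N. The press also put about 2.5 N of sideways force on the slab, with no slip seen. No check failed or disagreed.

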